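Clear the board tester and hold open the cap of its loose bolt

ROBOT

A 6-joint arm with a two-finger parallel gripper is mounted at the origin on the work surface. World frame = base frame: x ahead of the robot, y to its left, z up, the work surface at z = 0. Lengths are in mm, angles in rad, forces in N, time in s.
With the tool pointing down it reaches from about 425 to 950 mm from the base axis. Payload 14.7 kg.
Tool frame: the origin (TCP) lies at the very end of the fingers, on their centre line; the grasp point (between the pads) lies 19 mm behind it; z points along the fingers, y is the line along which they close (so a half turn about z gives the same grasp; the last joint's range is limited). The gripper opens to 85 mm and grips with 20 to 120 N. Pads are 22 mm wide; open, the fingers measure 114 mm over their backs; the gripper's body (76 mm by 85 mm) begins 54 mm behind the grasp point. The pads swing forward as they close: fully open they stand 13 mm farther back than shut.
Start: joints at [1.242, 0.48, 1.596, -0, 1.065, -0.047], TCP at [180.731, 624.363, 231.297] pointing down, gripper open.
Joint ranges: [-2.75, 2.75], [-0.82, 2.05], [0.23, 2.67], [-1.56, 4.7], [0.09, 2.69], [-2.92, 2.92]. Speed limits (rad/s): [1.89, 1.89, 2.39, 3.01, 3.01, 3.01].

INTERFACE

Orientations are given as [roll, pitch, yaw] about the fixed x, y, z axes, in that order (R = Rz(yaw) Ry(pitch) Rx(roll)).
In Python, from plant import env gives the robot as it stands. The module is installed in compiled form; this text tells all that it offers. Calls block until the motion is done:
- env.move_pose(position, orientation): joint-space move of the TCP to a pose.
- env.line_to(position, vel=150, attitude=None, stop_force=None): straight line of the TCP; attitude=None keeps the orientation; vel is the mean speed in mm/s. With stop_force (N) it stops when the force on the tool has changed by that much, and returns True; else False.
- env.goto_joints(angles): joint-space move.
- env.move_gripper(opening, strength=None): opening from 0.0 (shut) to 1.0 (fully open); strength is the grip in N (None keeps the last); returns when the fingers have stopped.
- env.wait(seconds).
- env.inverse_kinematics(position, orientation): joint angles nearest the present ones, or None.
- env.get_state(): the state.
- env.capture(name): name is "scene" or "top" or "wrist"; returns the picture (420x560x3 uint8, red, green, blue); there is no depth.
- env.camera_params(name): a dict with "fx", "fy", "cx", "cy" (pixels), "cam_to_world" (4x4, takes a point from camera to world coordinates). Camera axes: x right, y down, z forward; pixel columns grow to the right and rows downward; lengths in mm; the calibration is good to about 2 mm. A picture is of the moment at which its call begins: read the wrist's pose just before it. camera_params takes no time and is no camera call; for the wrist camera it gives the pose at the moment of the call.
A pose or a line that the arm cannot do raises env.MotionError and nothing moves.
- env.close_job(): hands the job in; it is judged then, once.
The state is a dict: "clock": time; "joints": joint angles; "joint_vel": joint speeds; "effort": joint torques, N m; "ee_pos": TCP position; "orientation": TCP orientation; "contact_force": force on the tool from outside, world axes, zero at the start; "torque": the same for the moment, N m; "gripper_width": opening from 0.0 (shut) to 1.0 (fully open); "finger_force": force on a finger pad.
Only numpy, scipy, OpenCV 4.12 (cv2) and the standard library are available. Lean on these libraries where they do the work, as an engineer would, in place of code of your own. Each camera call takes 0.05 s, during which the arm holds its last target. There are 200 camera calls.

TASK

The board tester is stopped for its bolt check. First move both finished modules from its catch tray into the tote; then tap down firmly on the capped bolts to find the loose one, the one that sinks into the base and stays down, and with the gripper lift that bolt's hinged cap to well over half open and finish while still holding it there. Keep every other cap shut, lift no cap before a tap has sunk its bolt, and leave the other things on the bench where they are.

Things in the scene. Friction and masses are not known exactly. Their poses are not given: they have to be found in the camera images.
- fixture: Blue cast base of the board tester, fixed to the bench, 130 (x) x 250 (y) x 55 mm tall; origin at the centre of its underside. Three capped hold-down bolts stand on its top in a row along its y axis, 80 mm apart: bolt 1 at y = -80 mm, bolt 2 at y = 0, bolt 3 at y = +80 mm, all at x = 0. Any one of them may be the loose one; they look alike.
- tray: Aluminium catch tray, fixed, 190 (x) x 130 (y) x 22 mm tall, 4 mm walls and floor; origin at the centre of its underside. The two finished modules stand in it.
- tote: Grey plastic tote, open on top, fixed, 170 (x) x 135 (y) x 50 mm tall with 4 mm walls and floor and a rim standing out 10 mm all round; origin at the centre of its underside. Tray and tote may change places.
- module_a: Finished sealed module, a black block 50 (x) x 34 (y) x 36 mm tall with a pale label on top, about 90 g, loose, standing in the catch tray; origin at the centre of its underside. The fingers fit on its two long sides (34 mm apart).
- module_b: Finished sealed module, a black block 50 (x) x 34 (y) x 36 mm tall with a pale label on top, about 90 g, loose, standing in the catch tray; origin at the centre of its underside. The fingers fit on its two long sides (34 mm apart).
- bolt_1 (a joint): How far bolt 1 has sunk into the base, m: 0 as found, 0.008 fully sunk. The bolt carries its cap down with it. Only the loose bolt sinks, once pushed down with more than about 7 N, and stays sunk until pulled up with more than about 10 N; a tight bolt gives less than 1 mm at 20 N.
- hinge_1 (a joint): Opening of the hinged cap of bolt 1, rad: 0 shut (level), 1.4 at its stop. A light spring and its weight shut it when let go; lifting it takes about 1 N at the finger piece.
- cap_1: Hinged grey plastic cap over bolt 1. Origin on the hinge axis, which is the cap's y axis (parallel to the fixture's y) and lies 24 mm beyond the bolt's centre on the fixture's +x side, 85 mm above the bench as found (77 mm once sunk). Shut, its axes are parallel to the fixture's; it opens by its -x end rising. Cover plate 44 (x) x 40 (y) x 4 mm over x = -46 to -2 mm; from there a tongue 12 mm wide and 4 mm thick runs out to x = -74 mm with an upright finger piece at its end.
- tap_1 (a point): Middle of the flat top of the cover plate of cap 1 (x = -24, y = 0, z = 2 mm in the cap), right over the bolt: the place to tap.
- grip_1 (a point): Middle of the finger piece of cap 1 (x = -68, y = 0, z = 14 mm in the cap). The finger piece is a post 12 x 12 mm that rises 24 mm from the cap's plane; this point lies 10 mm below its top, 44 mm above the fixture's blue top as found (36 mm once sunk). Pinched across the cap's y axis it can turn between the fingers while it follows an arc of radius 69 mm about the hinge. 68 mm or more is free to the next post.
- bolt_2 (a joint): How far bolt 2 has sunk into the base, m: 0 as found, 0.008 fully sunk. The bolt carries its cap down with it. Only the loose bolt sinks, once pushed down with more than about 7 N, and stays sunk until pulled up with more than about 10 N; a tight bolt gives less than 1 mm at 20 N.
- hinge_2 (a joint): Opening of the hinged cap of bolt 2, rad: 0 shut (level), 1.4 at its stop. A light spring and its weight shut it when let go; lifting it takes about 1 N at the finger piece.
- cap_2: Hinged grey plastic cap over bolt 2. Origin on the hinge axis, which is the cap's y axis (parallel to the fixture's y) and lies 24 mm beyond the bolt's centre on the fixture's +x side, 85 mm above the bench as found (77 mm once sunk). Shut, its axes are parallel to the fixture's; it opens by its -x end rising. Cover plate 44 (x) x 40 (y) x 4 mm over x = -46 to -2 mm; from there a tongue 12 mm wide and 4 mm thick runs out to x = -74 mm with an upright finger piece at its end.
- tap_2 (a point): Middle of the flat top of the cover plate of cap 2 (x = -24, y = 0, z = 2 mm in the cap), right over the bolt: the place to tap.
- grip_2 (a point): Middle of the finger piece of cap 2 (x = -68, y = 0, z = 14 mm in the cap). The finger piece is a post 12 x 12 mm that rises 24 mm from the cap's plane; this point lies 10 mm below its top, 44 mm above the fixture's blue top as found (36 mm once sunk). Pinched across the cap's y axis it can turn between the fingers while it follows an arc of radius 69 mm about the hinge. 68 mm or more is free to the next post.
- bolt_3 (a joint): How far bolt 3 has sunk into the base, m: 0 as found, 0.008 fully sunk. The bolt carries its cap down with it. Only the loose bolt sinks, once pushed down with more than about 7 N, and stays sunk until pulled up with more than about 10 N; a tight bolt gives less than 1 mm at 20 N.
- hinge_3 (a joint): Opening of the hinged cap of bolt 3, rad: 0 shut (level), 1.4 at its stop. A light spring and its weight shut it when let go; lifting it takes about 1 N at the finger piece.
- cap_3: Hinged grey plastic cap over bolt 3. Origin on the hinge axis, which is the cap's y axis (parallel to the fixture's y) and lies 24 mm beyond the bolt's centre on the fixture's +x side, 85 mm above the bench as found (77 mm once sunk). Shut, its axes are parallel to the fixture's; it opens by its -x end rising. Cover plate 44 (x) x 40 (y) x 4 mm over x = -46 to -2 mm; from there a tongue 12 mm wide and 4 mm thick runs out to x = -74 mm with an upright finger piece at its end.
- tap_3 (a point): Middle of the flat top of the cover plate of cap 3 (x = -24, y = 0, z = 2 mm in the cap), right over the bolt: the place to tap.
- grip_3 (a point): Middle of the finger piece of cap 3 (x = -68, y = 0, z = 14 mm in the cap). The finger piece is a post 12 x 12 mm that rises 24 mm from the cap's plane; this point lies 10 mm below its top, 44 mm above the fixture's blue top as found (36 mm once sunk). Pinched across the cap's y axis it can turn between the fingers while it follows an arc of radius 69 mm about the hinge. 68 mm or more is free to the next post.
- multimeter: Bystander: blue and grey multimeter, 150 x 80 x 36 mm, lying on the bench beyond the tester. Origin under its centre.
- screwdriver: Bystander: screwdriver lying on the bench. Origin under its middle.
- flux_jar: Bystander: small jar, 52 mm wide, 55 mm tall, standing on the bench. Origin under its centre.

How it is judged:
By the outcome, as a careful person would: the job done as asked, in the order asked, and still so for the second after the job is handed in, while the arm keeps its last pose, push and grip.
It also fails if it takes over 72 s, if anything falls off the work surface, if the arm or the gripper's body presses on something with over 40 N, if the wrist force passes 120 N, or if a joint passes its speed limit or range.

## Working session

There is one attempt and no reset: what is moved stays moved. The work goes in short steps, each a Python script; the robot and the scene stay as the last script left them, time stands still between calls to the robot, and variables do not carry over. Pictures are saved under pics/ and viewed, at most 10 in all, crops included, and the job is handed in when it is done.

```bash
mkdir -p pics && python3 - <<'E'
from plant import env
import cv2,numpy as np
for n in ("top","scene"):
    im=env.capture(n); cv2.imwrite(f"pics/{n}0.png",im[:,:,::-1])
    p=env.camera_params(n); print(n,p["fx"],p["fy"],p["cx"],p["cy"]); print(np.round(p["cam_to_world"],3))
s=env.get_state(); print(s)
E
```

```text
top 546.5278805617156 546.5278805617156 273.3117407479977 206.1665333465233
[[ 1.400000e-02 -9.890000e-01  1.480000e-01  4.254870e+02]
 [-1.000000e+00 -1.700000e-02 -1.600000e-02  6.006700e+01]
 [ 1.800000e-02 -1.480000e-01 -9.890000e-01  1.450926e+03]
 [ 0.000000e+00  0.000000e+00  0.000000e+00  1.000000e+00]]
scene 411.63845506714944 411.63845506714944 289.00373074689514 212.1738465508581
[[ 7.460000e-01  5.840000e-01 -3.200000e-01  9.837280e+02]
 [ 6.660000e-01 -6.590000e-01  3.490000e-01 -3.343170e+02]
 [-7.000000e-03 -4.740000e-01 -8.810000e-01  1.017249e+03]
 [ 0.000000e+00  0.000000e+00  0.000000e+00  1.000000e+00]]
{'clock': 0.1, 'joints': array([ 1.24240228e+00,  4.80815763e-01,  1.59679641e+00,  2.52562968e-05,
        1.06511509e+00, -4.66004771e-02]), 'joint_vel': array([ 0.00074522, -0.00043829,  0.00097261, -0.00192163, -0.0002948 ,
        0.0011931 ]), 'effort': array([ 1.72260465e-03, -9.52247930e+01, -4.31042075e+01,  1.50848869e-04,
        5.19285488e-03,  2.22976257e-05]), 'ee_pos': array([180.60408084, 624.02027107, 230.71169566]), 'orientation': array([-3.14046030e+00, -7.49117991e-05,  2.85978679e+00]), 'contact_force': array([ 0.38341598, -0.63793158, -1.15646266]), 'torque': array([ 0.01774987, -0.03008817, -0.00161256]), 'finger_force': 0.0, 'gripper_width': 0.9995547132278512}
```

View pics/top0.png

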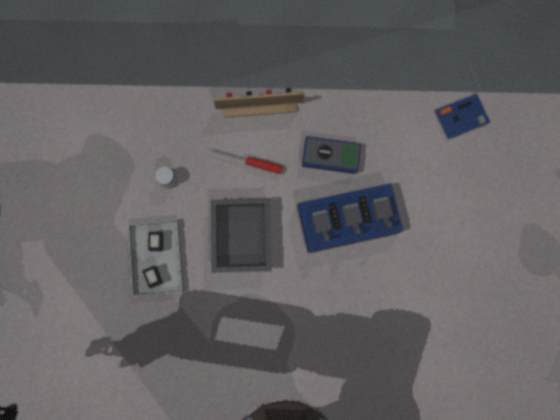

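View pics/scene0.png

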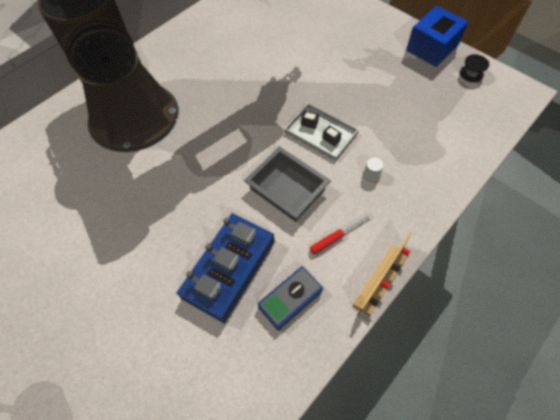

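The top view shows the fixture at about (350,218), its finger pieces towards the robot. The tote is at (240,235), the tray at (156,257), and the modules at (156,241) and (152,276). Next I'll get rough positions and a wrist view.

```bash
cat > h.py <<'E'
from plant import env
import cv2,numpy as np
def ray(P,uv,z):
    T=P["cam_to_world"]; uv=np.atleast_2d(np.asarray(uv,float))
    d=np.c_[(uv[:,0]-P["cx"])/P["fx"],(uv[:,1]-P["cy"])/P["fy"],np.ones(len(uv))]@T[:3,:3].T
    o=T[:3,3]; return o+d*((z-o[2])/d[:,2])[:,None]
def shot(n,f=None):
    P=env.camera_params(n); im=env.capture(n)[:,:,::-1].copy()
    if f: cv2.imwrite("pics/"+f,im)
    return im,P
def proj(P,X):
    T=np.linalg.inv(P["cam_to_world"]); c=T[:3,:3]@np.asarray(X,float)+T[:3,3]
    return np.array([P["fx"]*c[0]/c[2]+P["cx"],P["fy"]*c[1]/c[2]+P["cy"]])
def cont(m,amin):
    c,_=cv2.findContours(m.astype(np.uint8)*255,cv2.RETR_EXTERNAL,cv2.CHAIN_APPROX_NONE)
    return sorted([k for k in c if cv2.contourArea(k)>amin],key=cv2.contourArea,reverse=True)
def rect(P,c,z):
    w=ray(P,c[:,0,:],z)[:,:2].astype(np.float32); (x,y),(a,b),t=cv2.minAreaRect(w)
    t=np.deg2rad(t)
    if a<b: a,b,t=b,a,t+np.pi/2
    t=(t+np.pi/2)%np.pi-np.pi/2
    return np.round([x,y,a,b,t],3)   # centre, long, short, direction of long side
E
python3 - <<'E'
from h import *
im,P=shot("top")
hsv=cv2.cvtColor(im,cv2.COLOR_BGR2HSV)
bl=(hsv[...,0]>100)&(hsv[...,0]<130)&(hsv[...,1]>130)
for c in cont(cv2.morphologyEx(bl.astype(np.uint8),cv2.MORPH_CLOSE,np.ones((9,9)))>0,300): print("blue",rect(P,c,55),c.mean(0))
for n,uv,z in (("mod1",(156,241),36),("mod2",(152,276),36),("tray",(156,257),22),("tote",(240,235),50)): print(n,ray(P,uv,z))
s=env.get_state(); W=env.camera_params("wrist")
print(W["fx"],W["cx"],W["cy"]);print(np.round(W["cam_to_world"],3))
for n in ("mod1",):
    for q in ((470,285,300),(430,-140,300)):
        for y in (0,np.pi/2,-np.pi/2,np.pi): print(q,y,env.inverse_kinematics(q,[np.pi,0,y]))
E
```

```text
blue [ 608.92  -159.514  245.84   123.78    -1.339] [[355.3        216.64411765]]
blue [ 886.814 -461.813  116.85    76.606   -1.17 ] [[461.99236641 116.0610687 ]]
mod1 [[541.0468816  339.46337909  36.        ]]
mod2 [[451.23824243 345.55491917  36.        ]]
tray [[500.58614553 340.32269609  22.        ]]
tote [[558.70978776 122.42368288  50.        ]]
296.89903432977445 281.5796635759563 210.53224017305084
[[ 2.78000e-01  9.28000e-01  2.48000e-01  1.17007e+02]
 [ 9.61000e-01 -2.68000e-01 -7.30000e-02  6.40958e+02]
 [-1.00000e-03  2.58000e-01 -9.66000e-01  3.73482e+02]
 [ 0.00000e+00  0.00000e+00  0.00000e+00  1.00000e+00]]
(470, 285, 300) 0 [ 4.89946608e-01  2.73272322e-01  1.74197257e+00 -4.44089210e-16
  1.12634776e+00  2.06074293e+00]
(470, 285, 300) 1.5707963267948966 [ 4.89946608e-01  2.73272322e-01  1.74197257e+00 -4.44089210e-16
  1.12634776e+00  4.89946608e-01]
(470, 285, 300) -1.5707963267948966 [ 0.48994661  0.27327232  1.74197257  0.          1.12634776 -2.65164605]
(470, 285, 300) 3.141592653589793 [ 0.48994661  0.27327232  1.74197257  0.          1.12634776 -1.08084972]
(430, -140, 300) 0 [-3.81811163e-01  1.24421383e-01  1.93670743e+00 -4.44089210e-16
  1.08046384e+00  1.18898516e+00]
(430, -140, 300) 1.5707963267948966 [-0.38181116  0.12442138  1.93670743  0.          1.08046384 -0.38181116]
(430, -140, 300) -1.5707963267948966 [-3.81811163e-01  1.24421383e-01  1.93670743e+00 -4.44089210e-16
  1.08046384e+00  2.75978149e+00]
(430, -140, 300) 3.141592653589793 [-0.38181116  0.12442138  1.93670743  0.          1.08046384 -1.95260749]
```

```bash
python3 - <<'E'
from h import *
env.move_pose([480,340,260],[np.pi,0,np.pi]); env.wait(.2); shot("wrist","w_tray.png"); print(env.get_state()["clock"])
im=cv2.imread("pics/top0.png"); 
cv2.imwrite("pics/crop.png",cv2.resize(im[180:310,120:290],None,fx=4.5,fy=4.5,interpolation=cv2.INTER_CUBIC))
E
```

```text
1.9333
```

View pics/w_tray.png

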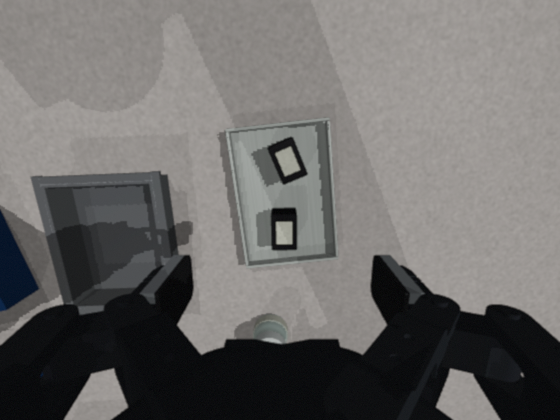

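View pics/crop.png

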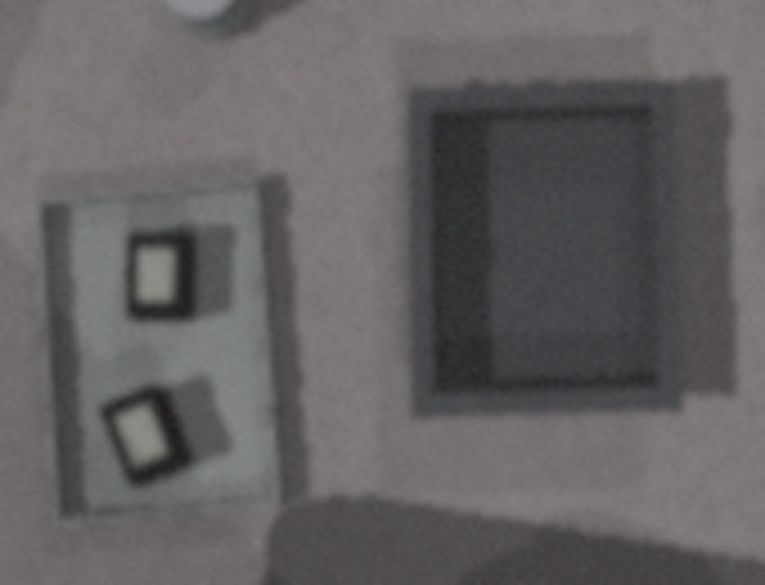

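The wrist view shows the two modules' labels at about (287,160) and (284,233), and the flux jar at (270,328). The crop puts the tote rim corners at about (412,90), (672,82), (682,410) and (413,415).

```bash
cat >> h.py <<'E'
def modules(im,P,roi):
    hsv=cv2.cvtColor(im,cv2.COLOR_BGR2HSV); m=np.zeros(im.shape[:2],bool)
    u0,v0,u1,v1=roi; m[v0:v1,u0:u1]=hsv[v0:v1,u0:u1,2]<45
    return [(rect(P,c,40),cv2.contourArea(c)) for c in cont(m,150)]
E
python3 - <<'E'
from h import *
P=env.camera_params("wrist"); im=cv2.imread("pics/w_tray.png")
g=cv2.cvtColor(im,cv2.COLOR_BGR2GRAY)
print(g[160,287],g[150,275],g[170,262],g[233,284],g[212,284],g[230,262])
for t in (40,60): print("dark",[(rect(P,c,40),c.mean(0).round()) for c in cont((lambda m:m)(np.pad((g<t)[132:258,240:325],((132,162),(240,235)))),100)])
for t in (140,150,160,170): print(t,[rect(P,c,40) for c in cont(np.pad((g>t)[138:248,265:310],((138,172),(265,250))),80)])
print("tray corners",ray(P,[(228,131),(329,121),(335,257),(246,265)],22)[:,:2].round())
T=env.camera_params("top")
q=np.array([(412,90),(672,82),(682,410),(413,415)])/4.5+(120,180)
w=ray(T,q,50)[:,:2]; print("tote",w.round(),w.mean(0)); print("tote wrist",ray(P,[(33,177),(160,171)],50)[:,:2].round())
E
```

```text
161 21 93 161 8 108
dark [(array([4.47566e+02, 3.45395e+02, 4.84060e+01, 3.17210e+01, 4.06000e-01]), array([[287., 160.]])), (array([5.34692e+02, 3.41349e+02, 5.54380e+01, 3.00010e+01, 1.30000e-02]), array([[284., 229.]]))]
dark [(array([4.47576e+02, 3.45357e+02, 4.93170e+01, 3.28660e+01, 4.02000e-01]), array([[287., 160.]])), (array([5.34687e+02, 3.41495e+02, 5.57700e+01, 3.22800e+01, 1.30000e-02]), array([[284., 229.]]))]
140 [array([4.48306e+02, 3.45905e+02, 2.92280e+01, 1.92600e+01, 4.07000e-01]), array([5.39718e+02, 3.41615e+02, 2.87410e+01, 1.92800e+01, 9.00000e-03]), array([ 4.91718e+02,  3.28893e+02,  3.34050e+01,  2.10420e+01,
       -1.30000e-02]), array([ 4.66693e+02,  3.66686e+02,  3.61150e+01,  2.79490e+01,
       -4.25000e-01]), array([5.23447e+02, 3.69559e+02, 6.12940e+01, 9.01100e+00, 2.50000e-02])]
150 [array([4.48299e+02, 3.45922e+02, 2.82800e+01, 1.83260e+01, 4.09000e-01]), array([ 5.39747e+02,  3.42307e+02,  2.86030e+01,  1.82120e+01,
       -3.00000e-03])]
160 [array([ 5.40405e+02,  3.39703e+02,  2.72610e+01,  1.30090e+01,
       -3.00000e-03])]
170 []
tray corners [[413. 273.]
 [401. 397.]
 [582. 413.]
 [594. 290.]]
tote [[648. 198.]
 [656.  49.]
 [468.  40.]
 [463. 192.]] [558.67049203 119.64046402]
tote wrist [[466.  42.]
 [459. 195.]]
```

```bash
python3 - <<'E'
from h import *
c=np.array([558.7,119.6]); a=.042; ux=np.array([np.cos(a),np.sin(a)])
env.move_gripper(.65,40)
for (x,y,t),o in (((448.3,345.7,.407),-37),((539.6,341.8,.007),37)):
    R=[np.pi,0,t+np.pi]
    env.move_pose([x,y,110],R)
    print("touch",env.line_to([x,y,13],vel=120,stop_force=8),env.get_state()["ee_pos"].round(1))
    env.move_gripper(0.0,40); s=env.get_state(); print(s["gripper_width"],s["finger_force"])
    env.line_to([x,y,130],vel=200)
    p=c+o*ux; R=[np.pi,0,a+np.pi]
    env.move_pose([*p,130],R); print(env.get_state()["gripper_width"])
    env.line_to([*p,40],vel=150)
    print("touch",env.line_to([*p,13],vel=60,stop_force=6),env.get_state()["ee_pos"].round(1))
    env.move_gripper(.65); env.line_to([*p,130],vel=200)
env.move_pose([540,-176,250],[np.pi,0,np.pi+.232]); env.wait(.2); shot("wrist","w_fix.png"); shot("top","top1.png")
print(env.get_state()["clock"],env.camera_params("wrist")["cam_to_world"].round(2))
E
```

```text
touch False [448.8 346.   13.7]
0.3925383147581909 40.162256956100464
0.3919850462294469
touch True [521.5 117.9  13.2]
touch False [540.1 341.9  13.6]
0.3894537759965898 40.50215005874634
0.3895202902424544
touch True [595.5 121.1  13.2]
15.8917 [[-2.3000e-01  9.4000e-01  2.5000e-01  4.7575e+02]
 [ 9.7000e-01  2.2000e-01  6.0000e-02 -1.9173e+02]
 [-0.0000e+00  2.6000e-01 -9.7000e-01  3.9239e+02]
 [ 0.0000e+00  0.0000e+00  0.0000e+00  1.0000e+00]]
```

View pics/w_fix.png

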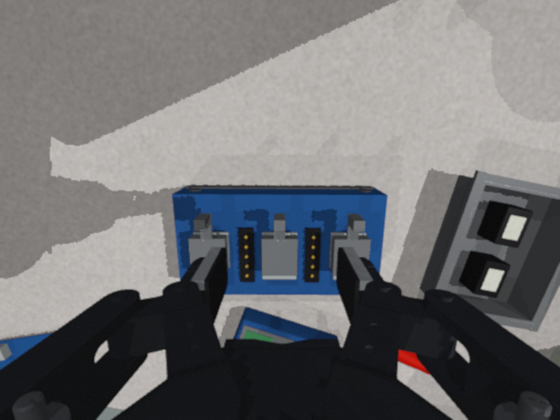

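View pics/top1.png

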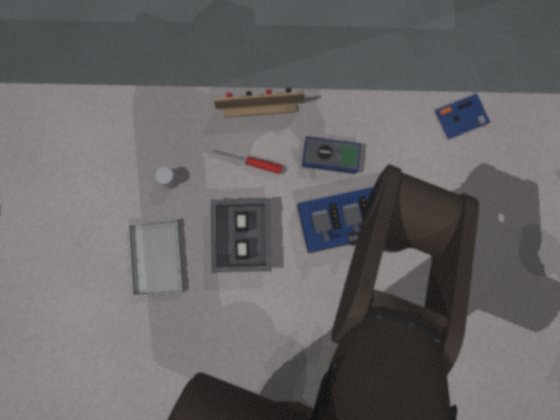

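Both modules stand in the tote, with labels at (241,221) and (242,249). In the wrist view the fixture spans (175,190) to (385,294), with cap 2's plate at (263–297, 233–279) and its finger piece at (280,222).

```bash
python3 - <<'E'
from h import *
P=env.camera_params("wrist"); im=cv2.imread("pics/w_fix.png")
hsv=cv2.cvtColor(im,cv2.COLOR_BGR2HSV)
bl=((hsv[...,0]>100)&(hsv[...,0]<130)&(hsv[...,1]>120)); bl[:,:165]=0; bl[300:]=0; bl[:,400:]=0
c=cont(cv2.morphologyEx(bl.astype(np.uint8),cv2.MORPH_CLOSE,np.ones((9,9)))>0,300)[0]; print(cv2.boundingRect(c),"fix",rect(P,c,55))
print("fix corners",ray(P,[(175,193),(385,191),(382,294),(180,294)],55)[:,:2].round(1))
print("plate2",ray(P,[(263,234),(297,234),(297,275),(263,275)],87)[:,:2].round(1))
F=np.array([608.9,-159.5]);a=.232
for k,y in ((1,-80),(2,0),(3,80)):
    g=lambda x,z:np.r_[F+np.array([[np.cos(a),-np.sin(a)],[np.sin(a),np.cos(a)]])@[x,y],z]
    print(k,"tap px",proj(P,g(0,87)).round(),"plate ends",proj(P,g(-22,87)).round(),proj(P,g(22,87)).round(),"post top",proj(P,g(-44,109)).round(),g(0,0))
cv2.imwrite("pics/fixcrop.png",cv2.resize(im[170:305,165:395],None,fx=3.4,fy=3.4,interpolation=cv2.INTER_CUBIC))
E
```

```text
(173, 188, 214, 106) fix [ 604.18  -164.557  248.334  135.099   -1.343]
fix corners [[ 571.4 -296. ]
 [ 513.   -60.2]
 [ 640.7  -21.5]
 [ 700.  -271.4]]
plate2 [[ 585.4 -186.6]
 [ 576.9 -150.6]
 [ 624.4 -138.7]
 [ 633.2 -176. ]]
1 tap px [210. 259.] plate ends [209. 240.] [212. 277.] post top [203. 227.] [ 627.29395193 -237.35667943    0.        ]
2 tap px [282. 259.] plate ends [282. 240.] [282. 277.] post top [282. 227.] [ 608.9 -159.5    0. ]
3 tap px [354. 259.] plate ends [355. 240.] [353. 277.] post top [362. 227.] [590.50604807 -81.64332057   0.        ]
```

View pics/fixcrop.png

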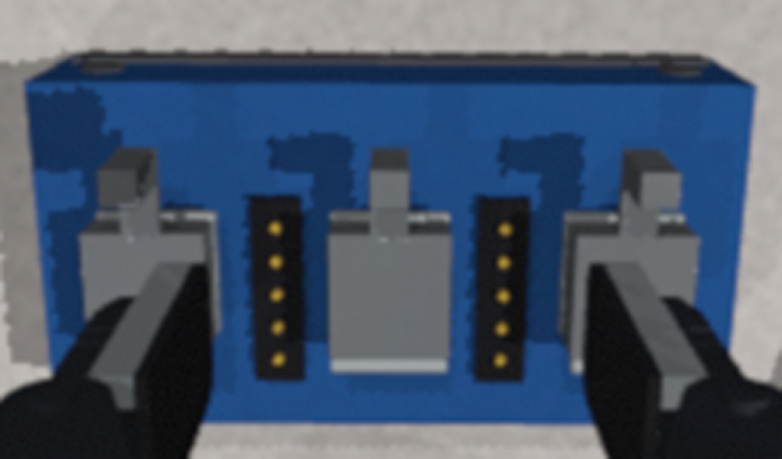

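Predicted cap positions agree with the picture to about 2 mm. I'll shift the fixture by that amount and start tapping.

```bash
cat >> h.py <<'E'
F=np.array([608.6,-161.4]); A=.232
def fx(x,y,z): return np.r_[F+np.array([[np.cos(A),-np.sin(A)],[np.sin(A),np.cos(A)]])@[x,y],z]
DOWN=[np.pi,0,np.pi+A]
E
python3 - <<'E'
from h import *
env.move_gripper(0.0,30)
for k,y in ((1,-80),(2,0),(3,80)):
    env.move_pose(fx(0,y,135),DOWN); env.line_to(fx(0,y,98),vel=120); env.wait(.1)
    f0=env.get_state()["contact_force"][2]
    hit=env.line_to(fx(0,y,72),vel=25,stop_force=16); s=env.get_state()
    print(k,hit,s["ee_pos"].round(1),s["contact_force"].round(1),f0.round(1)); 
    z=s["ee_pos"][2]
    env.line_to(fx(0,y,135),vel=150)
    if z<83: break
print(env.get_state()["clock"])
E
```

```text
1 True [ 627.2 -239.4   85.6] [-6.1  2.2 19.1] 1.1
2 True [ 608.9 -161.5   77.9] [-5.4  0.7 18.4] 0.2
21.0917
```

Bolt 2 is the loose one: the tip stopped at 77.9 mm, against 85.6 mm on bolt 1. Next I'll grasp its finger piece.

```bash
python3 - <<'E'
from h import *
env.line_to(fx(-44,0,140)); env.move_gripper(.5,25); env.wait(.1)
shot("wrist","w_grip.png"); print("pred post top px",proj(env.camera_params("wrist"),fx(-44,0,101)).round())
print(env.line_to(fx(-44,0,71),vel=80,stop_force=6))
print(env.get_state()["contact_force"].round(1))
env.move_gripper(0.0,25); env.wait(.2); s=env.get_state()
print(s["gripper_width"],s["finger_force"],s["ee_pos"].round(1),s["contact_force"].round(1),s["clock"],[x.round(1) for x in (fx(-44,0,71),)])
shot("wrist","w_grip2.png")
a,b=cv2.imread("pics/w_grip.png"),cv2.imread("pics/w_grip2.png")
cv2.imwrite("pics/gg.png",cv2.resize(np.hstack([a,b]),(800,300)))
E
```

```text
pred post top px [283. 237.]
False
[0.8 0.3 0.3]
0.1408546436523473 30.52393882535398 [ 566.  -171.6   71.2] [ 0.3 -0.2  3.8] 23.7583 [array([ 565.8, -171.5,   71. ])]
```

View pics/gg.png

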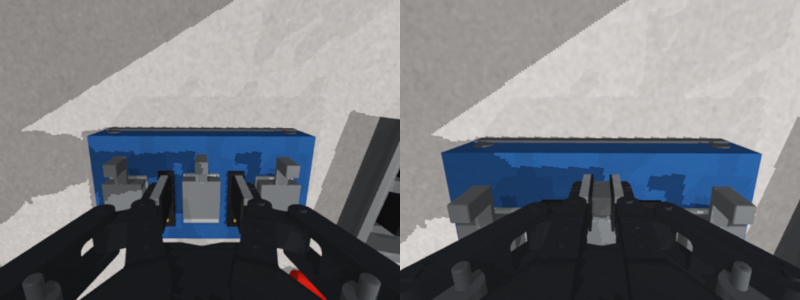

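The post is pinched: the opening reads 12 mm and the right-hand view shows it between the pads. Now the arc lift, watching the radial force.

```bash
cat >> h.py <<'E'
from scipy.spatial.transform import Rotation as Ro
def arc(th,dr=0,phi=.35):
    g=np.array([-68*np.cos(th)+14*np.sin(th),68*np.sin(th)+14*np.cos(th)]); u=g/np.linalg.norm(g); g=g+dr*u+[24,77]
    p=phi*th; t=g+19*np.array([-np.sin(p),-np.cos(p)])
    R=Ro.from_euler('z',A)*Ro.from_euler('y',p)*Ro.from_euler('z',np.pi)*Ro.from_euler('x',np.pi)
    return fx(t[0],0,t[1]),R.as_euler('xyz'),np.array([u[0]*np.cos(A),u[0]*np.sin(A),u[1]])
E
python3 - <<'E'
from h import *
ths=np.arange(.1,1.151,.105)
print([env.inverse_kinematics(*arc(t)[:2]) is not None for t in ths], arc(0)[:2])
dr=0
for t in ths:
    p,r,u=arc(t,dr); env.line_to(p,vel=25,attitude=r); s=env.get_state(); f=s["contact_force"]; fr=f@u
    print(round(t,2),s["ee_pos"].round(1),f.round(1),"fr",fr.round(1),"w",round(s["gripper_width"],3),dr)
    if fr<-2.5: dr-=.4
    elif fr>5: dr+=.4
    if abs(fr)>9: print("stop"); break
print(s["clock"])
shot("wrist","w_up.png"); im,_=shot("scene","s_up.png")
cv2.imwrite("pics/up.png",np.hstack([cv2.resize(cv2.imread("pics/w_up.png"),(400,300)),cv2.resize(im[190:340,150:350],(400,300))]))
E
```

```text
[True, True, True, True, True, True, True, True, True, True, True] (array([ 565.77882631, -171.51667356,   72.        ]), array([ 3.14159265,  0.        , -2.90959265]))
0.1 [ 566.8 -171.3   78.6] [ 1.6 -0.7 -0.8] fr -1.6 w 0.134 0
0.2 [ 568.5 -170.8   85.5] [-0.3 -2.3 -0.6] fr 0.5 w 0.133 0
0.31 [ 570.9 -170.3   92.1] [-2.5 -1.9  0.4] fr 2.7 w 0.134 0
0.42 [ 574.  -169.5   98.4] [-3.2 -2.5  1.2] fr 3.8 w 0.136 0
0.52 [ 577.9 -168.6  104.2] [-3.9 -2.4  1.9] fr 4.5 w 0.132 0
0.62 [ 582.3 -167.6  109.6] [-3.5 -1.6  2.9] fr 4.7 w 0.132 0
0.73 [ 587.2 -166.5  114.4] [-3.6 -3.1  2.1] fr 4.2 w 0.135 0
0.84 [ 592.4 -165.2  118.6] [-3.1 -2.3  2.6] fr 4.1 w 0.132 0
0.94 [ 598.  -163.9  122.2] [-3.6 -1.4  4.3] fr 5.5 w 0.132 0
1.05 [ 604.  -162.5  125.4] [-2.4 -0.8 -0.2] fr 0.6 w 0.134 0.4
1.15 [ 610.1 -161.1  127.7] [-3.3 -2.   0.5] fr 1.3 w 0.135 0.4
28.5417
```

View pics/up.png

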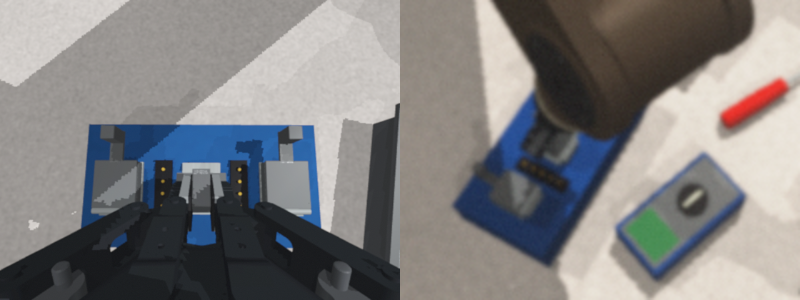

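The wrist view shows cap 2's seat uncovered at (200,172), with the cap raised between the fingers and caps 1 and 3 shut. Forces stayed below the pull-up limit. I'll check that it holds steady, then hand in.

```bash
python3 - <<'E'
from h import *
env.wait(1); s=env.get_state(); print(s["contact_force"].round(1),s["gripper_width"],s["finger_force"],s["ee_pos"].round(1))
if s["gripper_width"]>.11: print(env.close_job())
E
```

```text
[-2.7 -1.9  0.3] 0.13289987472711987 27.664011740125716 [ 610.  -161.1  127.7]
the job is handed in; nothing more can be done
None
```

Both modules are in the tote; the tap showed bolt 2 is the loose one, and I handed the job in with the gripper holding its cap at about 1.15 rad of 1.4 (worked out from the arm's path), caps 1 and 3 shut.

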